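# Turn the crowned saddle block flat side down on its plate

### The job

The black saddle block for the slide tray lies on its rounded side, where it rocks at a touch. Turn it over by way of one of its ends: stand it upright on an end on any flat spot, let go of it there, then take it again another way and lay it flat side down on the steel mounting plate, midway between the plate's long sides and pushed square up against its end stop, and let go. Handle it gently: never drop it or let it topple over, and leave the other things where they are.

Things in the scene. Friction and masses are not known exactly. Their poses are not given: they have to be found in the camera images.
- block: Saddle block: solid black plastic, 0.27 to 0.45 kg, 60 mm wide (own x), 110 long (y), 42 high (z). Origin: middle of its flat side, the z = 0 face; z points to the rounded side. The long sides (x = +-30 mm) are plane from z = 0 to 30 mm; the ends (y = +-55 mm), both alike, are plane and square, so it stands on either. At the start it lies on its rounded side, flat side up, and rocks if touched, left or right of straight ahead.
- crown (a point): Middle of the block's rounded side, 42 mm from its flat side (block's own axes). That side is a cylinder arc of radius 43.5 mm about an axis along own y. The bed is flat and free near the straight-ahead line, 0.48 to 0.62 m from the robot, for standing the block on end.
- plate: The steel mounting plate, fixed to the bed: 100 mm (own x) by 190 mm (own y), 12 mm thick, origin mid underside. Across its +y end stands the end stop: a dark steel bar, 14 mm thick and 100 mm wide, that rises 30 mm above the plate (screw heads 3 mm more). The bar's inner face is at own y = +75 mm.
- stop (a point): Middle of the foot of the end stop's inner face, on the plate's upper surface (12 mm above the bed). Axes as the plate's: y points into the stop, along the plate's long sides. The settled block has its origin at about y = -55 mm, x = 0, z = 0 here.
- slide_box: white closed slide box, 88 x 103 x 32 mm, beyond the work area; origin in the middle of its underside; to be left alone.
- slide_box_b: grey closed slide box, 88 x 103 x 32 mm, at the left; origin in the middle of its underside; to be left alone.
- wrench: open-ended steel wrench, 160 mm long, lying crosswise straight ahead, near the robot; to be left alone.
- puck: round steel weight, 52 mm across and 34 mm high, with a stub on top, beyond the work area; origin in the middle of its underside; to be left alone.
- spacer: aluminium ring, 60 mm across, 20 mm high, beyond the work area; origin in the middle of its underside; to be left alone.
Things that resemble listed ones, but are neither listed nor needed, are in the scene too. Of the things like the plate, leave any that is green or yellow; of the rest the larger one is meant.

How it is judged:
By the outcome, as a careful person would: the job done as asked, in the order asked, and still so for the second after the job is handed in, with the robot touching nothing.
It also fails if it takes over 69 s, if anything falls off the work surface, if the arm or the gripper's body presses on something with over 40 N, if the wrist force passes 120 N, or if a joint passes its speed limit or range.

### The arm

A 6-joint arm with a two-finger parallel gripper is mounted at the origin on the work surface. World frame = base frame: x ahead of the robot, y to its left, z up, the work surface at z = 0. Lengths are in m, angles in degrees, forces in N, time in s.
With the tool pointing down it reaches from about 0.4 to 0.825 m from the base axis. Payload 7 kg.
Tool frame: the origin (TCP) lies midway between the tips of the shut fingers; the grasp point (between the pads) lies 19 mm behind it (ctrl.hold_point_z is the distance from the TCP to the grasp point, in m); z points along the fingers, y is the line along which they close (so a half turn about z gives the same grasp; the last joint's range is limited). The gripper opens to 88 mm and grips with 3 to 60 N. Pads are 19 mm wide; open, the fingers measure 130 mm over their backs; the gripper's body (78 mm by 193 mm) begins 47 mm behind the grasp point.
Start: joints at [88.47, 20.546, 0.682, 0, -70.136, -16.507], TCP at [0.209, 0.642, 0.227] pointing down, gripper open.
Joint ranges: [-176.03, 176.03], [-82.01, 121.73], [-58.28, 71.71], [-173.87, 95.51], [-174.79, -0.11], [-173.66, 173.66]. Speed limits (degrees/s): [136.94, 136.94, 172.46, 180, 180, 180].

### API

Orientations are given as [roll, pitch, yaw] about the fixed x, y, z axes, in that order (R = Rz(yaw) Ry(pitch) Rx(roll)).
In Python, from plant import ctrl gives the robot as it stands.
- The arm moves only by the tool apply_moves, never from a script. Its argument "deltas" is a list of rows, each an object with "fingers": the finger opening in mm, from 0 to 87.6; "delta_pos": the shift along the tool's x, y, z in mm, a list of three; "angular": the turn, a rotation vector about the tool's x, y, z in degrees, a list of three. A call has 1 to 10 rows; each row is the pose to reach, as a shift and turn from the pose commanded when the call began, along the tool's axes at that moment; what a row does not reach only later rows make up. A row lasts 1/10 s, in which the tool goes at most 50 mm and 8.59 degrees, less where a joint would pass 70% of its speed; a pose out of reach is approached as far as the arm can. A call with a gripper value outside its range is refused whole. The fingers move at their own pace and stop on an object; the grip force is fixed at half the most. Time passes only in rows, so rows that repeat a pose let the fingers close. It gives the time, the measured TCP pose, the force, the opening and the grip force at its end, in the units of the state.
- ctrl.get_obs(): the state, without advancing time (a new reading comes with each control period).
- ctrl.snapshot(name): name is "scene" or "top" or "wrist"; returns the picture (400x640x3 uint8, red, green, blue); there is no depth.
- ctrl.camera_params(name): a dict with "fx", "fy", "cx", "cy" (pixels), "cam_to_world" (4x4, takes a point from camera to world coordinates); the wrist camera has in their place "mount" (4x4, takes a point from camera to tool coordinates, whose origin is the TCP and whose axes are the flange's). Camera axes: x right, y up, looking along -z (the intrinsics and any distortion apply to the point x, -y, -z); pixel columns grow to the right and rows downward; lengths in m; the calibration is good to about 2 mm. A picture is of the moment at which its call begins: read the wrist's pose just before it. camera_params takes no time and is no camera call.
- ctrl.close_job(): hands the job in; it is judged then, once.
The state is a dict: "clock": time; "joint_pos": joint angles; "qvel": joint speeds; "tau": joint torques, N m; "tool_pos": TCP position; "orientation": TCP orientation; "force": force on the tool from outside, world axes, zero at the start; "moment": the same for the moment, N m; "opening": finger opening in m; "gripper_force": force on a finger pad.
Only numpy, scipy, OpenCV 4.12 (cv2) and the standard library are available. Lean on these libraries where they do the work, as an engineer would, in place of code of your own. Each camera call takes 0.05 s, during which the arm holds its last target. There are 200 camera calls.

## Working session

There is one attempt and no reset: what is moved stays moved. The work goes in short steps, Python scripts to look and compute and a tool call to move; the robot and the scene stay as the last step left them, time stands still between calls to the robot, and variables do not carry over. Pictures are saved under pics/ and viewed, at most 10 in all, crops included, and the job is handed in when it is done.

Besides the shell and the picture viewer there is one more tool, called after "Call:" as name([rows], argument=value, ...), one row to a line, values as JSON. apply_moves: Moves the arm, as the interface text tells. Its arguments: {"type":"object","properties":{"deltas":{"type":"array"}},"required":["deltas"]}

```bash
mkdir -p pics; ls; cat > h.py <<'E'
import numpy as np,cv2
from scipy.spatial.transform import Rotation as Ro
from plant import ctrl
def save(n,f):
    im=ctrl.snapshot(n); cv2.imwrite('pics/'+f,im[:,:,::-1]); return im
def T_tool(o):
    T=np.eye(4);T[:3,:3]=Ro.from_euler('xyz',o['orientation'],degrees=True).as_matrix();T[:3,3]=o['tool_pos'];return T
def ray(name,px,o=None):
    p=ctrl.camera_params(name)
    M=p['cam_to_world'] if 'cam_to_world' in p else T_tool(o)@np.array(p['mount'])
    M=np.array(M);px=np.atleast_2d(np.array(px,float))
    if 'dist' in p: pass
    d=np.c_[(px[:,0]-p['cx'])/p['fx'],-(px[:,1]-p['cy'])/p['fy'],-np.ones(len(px))]
    return M[:3,3],d@M[:3,:3].T
def at(name,px,z,o=None):
    c,d=ray(name,px,o); return c+d*((z-c[2])/d[:,2])[:,None]
E
python3 - <<'E'
from h import *
a=save('scene','s0.png');b=save('top','t0.png')
print(ctrl.get_obs())
for n in('scene','top','wrist'):print(n,ctrl.camera_params(n))
E
```

```text
pics
{'clock': 0.1, 'joint_pos': array([ 8.84714214e+01,  2.05870383e+01,  6.39973860e-01, -1.73600536e-02,
       -7.01342240e+01, -1.65089801e+01]), 'qvel': array([-0.03060758, -0.14628938,  0.09153637,  0.05807113, -0.00404505,
       -0.03847262]), 'tau': array([-1.30810589e-03, -5.84164524e+01,  2.93751562e+01,  7.01568604e+00,
        1.01635815e-02, -5.67807808e-05]), 'tool_pos': array([0.20887706, 0.64142852, 0.22572807]), 'orientation': array([ 1.79917425e+02, -7.45375866e-03, -1.80434642e+01]), 'force': array([-0.34428226,  0.32093971,  0.36500856]), 'moment': array([-0.02835695,  0.0263152 ,  0.01467442]), 'gripper_force': 0.0, 'opening': 0.08762186483232928}
scene {'fx': 402.613218398491, 'fy': 402.613218398491, 'cx': 317.4013303322932, 'cy': 202.03512409297815, 'cam_to_world': array([[-0.36833603, -0.5025495 ,  0.78215892,  1.50595153],
       [ 0.92966368, -0.19244837,  0.31414817,  0.34878068],
       [-0.00734979,  0.84285682,  0.53808768,  0.71352427],
       [ 0.        ,  0.        ,  0.        ,  1.        ]])}
top {'fx': 370.33590376065746, 'fy': 370.33590376065746, 'cx': 315.98781590618825, 'cy': 196.3461910008527, 'cam_to_world': array([[-0.01865526,  0.99289325, -0.11753709,  0.36680846],
       [-0.99981412, -0.01795316,  0.00702945, -0.04622096],
       [ 0.00486933,  0.11764638,  0.99304361,  1.21605413],
       [ 0.        ,  0.        ,  0.        ,  1.        ]])}
wrist {'fx': 321.1602343735317, 'fy': 321.1602343735317, 'cx': 318.31985320319956, 'cy': 199.36335460888654, 'mount': array([[ 4.93434277e-04,  9.59915056e-01,  2.80290637e-01,
         7.44163610e-02],
       [ 9.99999338e-01, -1.82426971e-04, -1.13567673e-03,
        -2.05099306e-04],
       [-1.03902062e-03,  2.80291012e-01, -9.59914511e-01,
        -1.59703371e-01],
       [ 0.00000000e+00,  0.00000000e+00,  0.00000000e+00,
         1.00000000e+00]])}
```

View pics/t0.png

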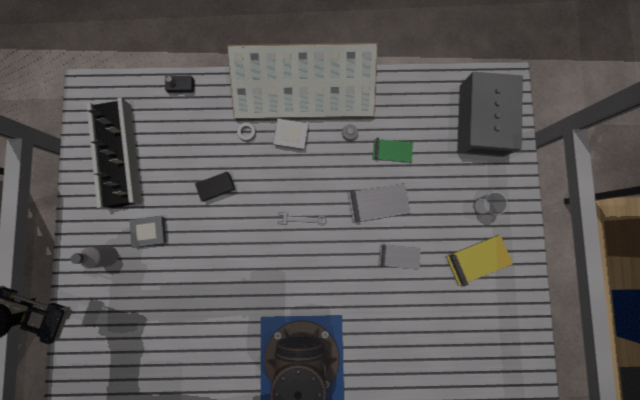

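View pics/s0.png

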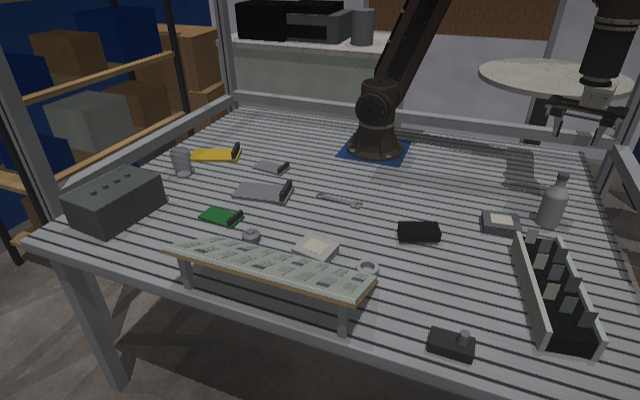

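Top view: the block is at (215,187). A black device with a knob at (180,84) isn't it. Plate-like things: green (395,150), yellow (480,260), small grey (401,256) and large grey (380,202). The large grey one fits, with its dark stop at the left end, (354,206). I'll confirm it in an enlarged crop and measure.

```bash
python3 - <<'E'
from h import *
im=cv2.imread('pics/t0.png')
c=im[140:275,190:420]; cv2.imwrite('pics/c0.png',cv2.resize(c,None,fx=3.4,fy=3.4,interpolation=cv2.INTER_CUBIC))
g=cv2.cvtColor(im,cv2.COLOR_BGR2GRAY)
m=np.zeros_like(g);m[165:210,190:242]=(g[165:210,190:242]<52)
m=cv2.morphologyEx(m,cv2.MORPH_OPEN,np.ones((5,5)))
cs=max(cv2.findContours(m,0,1)[0],key=cv2.contourArea)
r=cv2.minAreaRect(cs);print(r)
b=cv2.boxPoints(r);w=at('top',b,.042);print(w.round(4));print(w.mean(0));
for i in range(4):
  d=w[(i+1)%4]-w[i];print(np.linalg.norm(d[:2]),np.degrees(np.arctan2(d[1],d[0])))
# plate
o=im[185:230,345:415].astype(int)
print(g[203,345:415])
print(g[175:230,385])
print(at('top',[[380,202],[401,256],[354,206]],.012))
E
```

```text
((215.4500274658203, 186.85000610351562), (20.87103271484375, 35.733734130859375), 71.56504821777344)
[[0.5571 0.3313 0.042 ]
 [0.5919 0.2232 0.042 ]
 [0.5273 0.2016 0.042 ]
 [0.4929 0.3091 0.042 ]]
[0.54229343 0.2662842  0.042     ]
0.11352786128627511 -72.14358545226776
0.0681242955173845 -161.48966270616987
0.1128246176775381 107.7163198181601
0.0678601542792483 19.10701607297843
[ 70  70  68  67  68  88  91  63  55  61  60  67  94 114 118 118 119 119
 118 118 118 118 117 117 117 116 116 115 115 114 115 115 115 115 113 113
 113 113 113 112 111 111 112 113 112 112 112 111 111 109 110 110 110 110
 110 111 111 110 111 111 111 112 110  95  85  91  93  91  92  92]
[123 114  70  72 103 122 124 124 123 125 123 114 112 112 114 113 115 114
 113 113 113 113 113 113 113 114 112 112 111 112 112 113 114 113 113 112
 113 113 111 113 113 106  93 125 129 129 128 126 126 126 127 118  71  71
 102]
[[ 0.48691655 -0.26374118  0.012     ]
 [ 0.31120698 -0.32452029  0.012     ]
 [ 0.47533644 -0.17826499  0.012     ]]
```

View pics/c0.png

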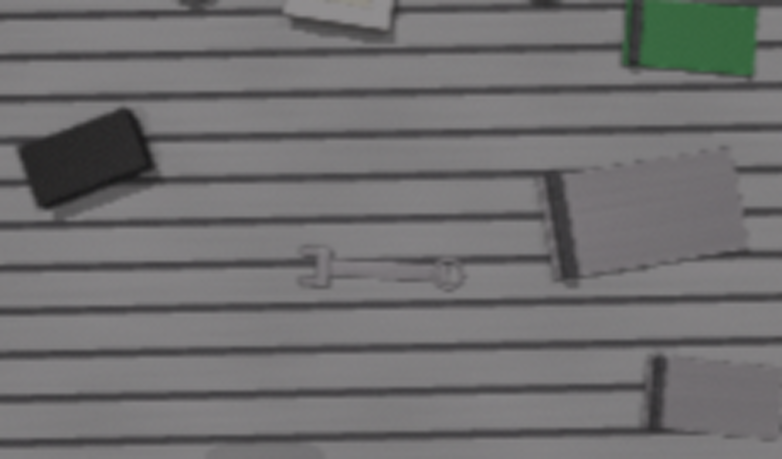

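The crop confirms it: the large grey plate with its dark stop bar at the left end (top view column ~354), larger than the grey one below it. The block at (215,187) lies flat side up. I'll fly above the block for a closer wrist view.

```bash
cat >> h.py <<'E'
def az(a): return np.array([np.cos(np.radians(a)),np.sin(np.radians(a)),0])
def pose(grasp,u,tilt,hold=.019):
    """tool tilted 'tilt' deg from down towards azimuth u; closing axis y = z x u (az u+90)"""
    t=np.sin(np.radians(tilt))*az(u)+np.array([0,0,-np.cos(np.radians(tilt))])
    y=az(u+90);x=np.cross(y,t)
    T=np.eye(4);T[:3,:3]=np.c_[x,y,t];T[:3,3]=np.array(grasp)+hold*t;return T
def delta(T,o=None):
    o=o or ctrl.get_obs();C=T_tool(o)
    dp=C[:3,:3].T@(T[:3,3]-C[:3,3])*1000
    rv=np.degrees(Ro.from_matrix(C[:3,:3].T@T[:3,:3]).as_rotvec())
    print('delta_pos',dp.round(1),'angular',rv.round(1),'dist',np.linalg.norm(dp).round(),'rot',np.linalg.norm(rv).round())
E
python3 - <<'E'
from h import *
delta(pose([.545,.266,.219],107.7,0))
E
python3 - <<'E'
from h import *
print(ctrl.get_obs()['clock'],ctrl.hold_point_z)
E
```

```text
delta_pos [435.9 252.8  26.1] angular [ 0.1 -0.  54.3] dist 505.0 rot 54.0
0.1 0.0188
```

Call:
apply_moves([
  {"fingers": 87, "delta_pos": [44, 25, 0], "angular": [0, 0, 5.5]},
  {"fingers": 87, "delta_pos": [87, 50, 0], "angular": [0, 0, 11]},
  {"fingers": 87, "delta_pos": [131, 76, 5], "angular": [0, 0, 16]},
  {"fingers": 87, "delta_pos": [174, 101, 10], "angular": [0, 0, 22]},
  {"fingers": 87, "delta_pos": [218, 126, 15], "angular": [0, 0, 27]},
  {"fingers": 87, "delta_pos": [261, 151, 20], "angular": [0, 0, 32]},
  {"fingers": 87, "delta_pos": [305, 177, 26], "angular": [0, 0, 38]},
  {"fingers": 87, "delta_pos": [349, 202, 26], "angular": [0, 0, 43]},
  {"fingers": 87, "delta_pos": [392, 228, 26], "angular": [0, 0, 49]},
  {"fingers": 87, "delta_pos": [436, 253, 26], "angular": [0, 0, 54]},
])

```text
clock: 1.1
tool_pos: [0.5424, 0.2684, 0.2004]
orientation: [180.0, -0.0, -72.3]
force: [0.5, 1.4, -0.6]
opening: 0.0869
gripper_force: 0.0
```

Call:
apply_moves([
  {"fingers": 87, "delta_pos": [0, 0, 0], "angular": [0, 0, 0]},
  {"fingers": 87, "delta_pos": [0, 0, 0], "angular": [0, 0, 0]},
  {"fingers": 87, "delta_pos": [0, 0, 0], "angular": [0, 0, 0]},
])

```text
clock: 1.4
tool_pos: [0.5411, 0.2706, 0.2002]
orientation: [180.0, -0.0, -72.0]
force: [-0.4, 0.5, 0.2]
opening: 0.0871
gripper_force: 0.0
```

```bash
python3 - <<'E'
from h import *
o=ctrl.get_obs();im=save('wrist','w0.png');print(o)
import pickle;pickle.dump(o,open('o_w0.pkl','wb'))
E
```

```text
{'clock': 1.4, 'joint_pos': array([ 4.50369452e+01,  1.50745825e+01, -1.06692415e+01, -1.67677897e-02,
       -6.42858334e+01, -2.70282662e+01]), 'qvel': array([ 1.16667034, -0.25991794,  0.03464687,  0.06059161,  0.00896217,
       -0.08220739]), 'tau': array([-1.07775327e+00, -4.92575133e+01,  2.80517882e+01,  6.73027083e+00,
       -1.63129560e-02, -1.01141031e-03]), 'tool_pos': array([0.54113534, 0.27055349, 0.2002425 ]), 'orientation': array([ 1.79966717e+02, -2.37088054e-05, -7.19986001e+01]), 'force': array([-0.4464981 ,  0.5387632 ,  0.16003134]), 'moment': array([ 0.07401047, -0.01131156, -0.00948435]), 'gripper_force': 0.0, 'opening': 0.08711608218334256}
```

View pics/w0.png

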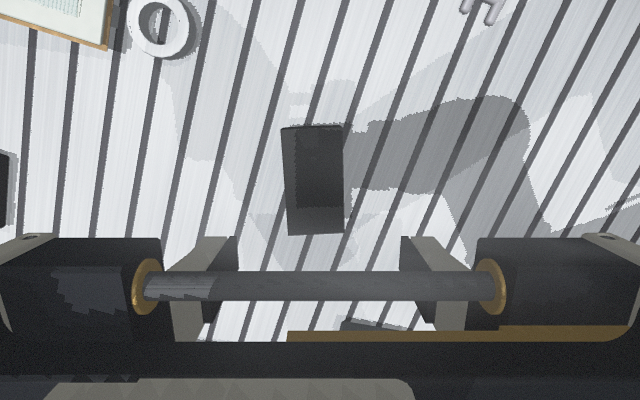

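Wrist view: the block spans columns 281–345 and rows 125–235, centred near (313,180) between the fingers as intended. The ring is at (160,25) and the wrench end at (485,8). Next I'll measure the block and the plate.

```bash
python3 - <<'E'
from h import *
import pickle;o=pickle.load(open('o_w0.pkl','rb'))
im=cv2.imread('pics/w0.png');g=cv2.cvtColor(im,cv2.COLOR_BGR2GRAY)
print(g[180,270:360].tolist());print(g[110:245,325:326].ravel()[::3].tolist())
m=np.zeros_like(g);m[115:237,265:365]=(g[115:237,265:365]<85)*1
m=cv2.morphologyEx(m,cv2.MORPH_OPEN,np.ones((13,13)))
cs=max(cv2.findContours(m,0,1)[0],key=cv2.contourArea)
r=cv2.minAreaRect(cs);print(r,cv2.contourArea(cs))
q=cv2.approxPolyDP(cs,6,True)[:,0];print(q.tolist())
for b in (cv2.boxPoints(r),q):
  w=at('wrist',b,.042,o);print(w.round(4).tolist(),w.mean(0))
  for i in range(len(b)):
    d=w[(i+1)%len(b)]-w[i];print(np.linalg.norm(d[:2]).round(4),np.degrees(np.arctan2(d[1],d[0])).round(1))
# plate rough from top image: corners picked from crop (crop px/3.4 + offset)
c=np.array([[560,172],[575,280],[748,247],[730,150]])/3.4+[190,140]
w=at('top',c,.012);print(w.round(4))
for i in range(4):
    d=w[(i+1)%4]-w[i];print(np.linalg.norm(d).round(4),np.degrees(np.arctan2(d[1],d[0])).round(1))
E
```

```text
[205, 207, 208, 212, 212, 213, 205, 209, 209, 213, 211, 204, 203, 197, 72, 73, 73, 77, 72, 77, 75, 79, 76, 74, 77, 68, 53, 59, 54, 60, 60, 56, 56, 56, 60, 53, 63, 56, 57, 49, 57, 59, 53, 58, 56, 58, 57, 60, 52, 57, 57, 57, 59, 53, 58, 56, 59, 56, 54, 59, 56, 60, 62, 55, 58, 62, 57, 60, 61, 64, 62, 59, 55, 89, 145, 139, 142, 140, 139, 139, 144, 140, 136, 137, 139, 140, 138, 137, 144, 140]
[212, 208, 207, 207, 205, 86, 77, 62, 61, 57, 64, 63, 64, 64, 64, 65, 65, 67, 66, 62, 60, 60, 61, 59, 51, 56, 53, 55, 52, 51, 51, 52, 50, 62, 65, 63, 68, 62, 68, 71, 79, 99, 190, 192, 190]
((314.0, 179.0), (106.0, 60.0), 90.0) 5730.0
[[300, 126], [284, 159], [288, 227], [342, 231], [344, 128]]
[[0.5888, 0.2271, 0.042], [0.5337, 0.2091, 0.042], [0.4973, 0.313, 0.042], [0.5579, 0.3326, 0.042]] [0.54443949 0.27044655 0.042     ]
0.058 -162.0
0.11 109.3
0.0637 18.0
0.11 -73.7
[[0.5741, 0.2223, 0.042], [0.5798, 0.2578, 0.042], [0.5555, 0.3259, 0.042], [0.4997, 0.3125, 0.042], [0.5331, 0.2109, 0.042]] [0.54844558 0.26589065 0.042     ]
0.036 80.9
0.0723 109.7
0.0574 -166.5
0.107 -71.8
0.0426 15.5
[[ 0.526  -0.1821  0.012 ]
 [ 0.4217 -0.1933  0.012 ]
 [ 0.4503 -0.3603  0.012 ]
 [ 0.5446 -0.3474  0.012 ]]
0.1049 -173.9
0.1694 -80.3
0.0952 7.8
0.1663 96.4
```

```bash
python3 - <<'E'
from h import *
import pickle;o=pickle.load(open('o_w0.pkl','rb'))
g=cv2.imread('pics/w0.png',0)
# edge fits: left/right per row, top/bottom per column
L=[];Rr=[]
for r in range(135,228,3):
  d=np.diff(g[r,270:360].astype(int));L.append((270+np.argmin(d[:25])+1,r));Rr.append((270+55+np.argmax(d[55:])+.5,r))
Tt=[];B=[]
for c in range(292,340,3):
  d=np.diff(g[110:245,c].astype(int));Tt.append((c,110+np.argmin(d[:40])+1));B.append((c,110+100+np.argmax(d[100:])+.5))
W=[at('wrist',e,.042,o) for e in(L,Rr,Tt,B)]
ln=[]
for w in W:
  vx,vy,x0,y0=cv2.fitLine(w[:,:2].astype(np.float32),cv2.DIST_HUBER,0,.001,.001).ravel();ln.append((vx,vy,x0,y0));print(np.degrees(np.arctan2(vy,vx))%180)
def X(a,b):
  return np.linalg.solve(np.array([[a[1],-a[0]],[b[1],-b[0]]]),[a[1]*a[2]-a[0]*a[3],b[1]*b[2]-b[0]*b[3]])
P=np.array([X(ln[0],ln[2]),X(ln[1],ln[2]),X(ln[1],ln[3]),X(ln[0],ln[3])]);print(P,P.mean(0))
print([np.linalg.norm(P[i]-P[(i+1)%4]).round(4) for i in range(4)])
# initial approach: u1=108, tool tilts toward -u1
c=np.r_[P.mean(0),.026]; u=108.5
g0=c+az(u)*.012
for back in(.13,):
  T=pose(g0,u,-35);T[:3,3]-=back*T[:3,2];delta(T)
E
```

```text
107.57785
108.60672
19.808428
20.713867
[[0.5913632  0.22728418]
 [0.5333496  0.20638834]
 [0.49712718 0.31397927]
 [0.55675566 0.3365275 ]] [0.5446489  0.27104482]
[np.float32(0.0617), np.float32(0.1135), np.float32(0.0637), np.float32(0.1146)]
delta_pos [-74.5  -2.9  83.5] angular [ 0.2 35.  -0.4] dist 112.0 rot 35.0
```

Call:
apply_moves([
  {"fingers": 87, "delta_pos": [-15, 0, 16], "angular": [0, 7, 0]},
  {"fingers": 87, "delta_pos": [-30, -1, 33], "angular": [0, 14, 0]},
  {"fingers": 87, "delta_pos": [-45, -2, 50], "angular": [0, 21, 0]},
  {"fingers": 87, "delta_pos": [-60, -3, 67], "angular": [0, 28, 0]},
  {"fingers": 87, "delta_pos": [-75, -3, 84], "angular": [0, 35, -0.4]},
  {"fingers": 87, "delta_pos": [-75, -3, 84], "angular": [0, 35, -0.4]},
  {"fingers": 87, "delta_pos": [-75, -3, 84], "angular": [0, 35, -0.4]},
])

```text
clock: 2.15
tool_pos: [0.5196, 0.3442, 0.1145]
orientation: [179.6, -35.1, -71.2]
force: [0.9, -0.2, 0.7]
opening: 0.0872
gripper_force: 0.0
```

```bash
python3 - <<'E'
from h import *
o=ctrl.get_obs();print(o['joint_pos'].round(1),o['tool_pos'],o['orientation'],o['force'].round(1))
u=108.5
T=pose(np.r_[.5446,.271,.026]+az(u)*.012,u,-35);delta(T,o)
E
```

```text
[ 64.8  31.8 -15.4  24.6 -71.6 -60.1] [0.51962265 0.34419712 0.11449993] [179.63872808 -35.1253902  -71.20914303] [ 0.9 -0.2  0.7]
delta_pos [  2.5  -0.9 129. ] angular [ 0.2 -0.1  0.2] dist 129.0 rot 0.0
```

Call:
apply_moves([
  {"fingers": 87, "delta_pos": [1, -1, 25], "angular": [0, 0, 0]},
  {"fingers": 87, "delta_pos": [2, -1, 50], "angular": [0, 0, 0]},
  {"fingers": 87, "delta_pos": [2.5, -1, 75], "angular": [0, 0, 0]},
  {"fingers": 87, "delta_pos": [2.5, -1, 95], "angular": [0, 0, 0]},
  {"fingers": 87, "delta_pos": [2.5, -1, 110], "angular": [0, 0, 0]},
  {"fingers": 87, "delta_pos": [2.5, -1, 120], "angular": [0, 0, 0]},
  {"fingers": 87, "delta_pos": [2.5, -1, 127], "angular": [0, 0, 0]},
  {"fingers": 87, "delta_pos": [2.5, -1, 129], "angular": [0, 0, 0]},
  {"fingers": 87, "delta_pos": [2.5, -1, 129], "angular": [0, 0, 0]},
])

```text
clock: 3.05
tool_pos: [0.5463, 0.2709, 0.0129]
orientation: [179.9, -35.0, -71.6]
force: [0.5, 0.5, -0.5]
opening: 0.0872
gripper_force: 0.0
```

```bash
python3 - <<'E'
from h import *
o=ctrl.get_obs();print(o['joint_pos'].round(1),o['tool_pos'],o['orientation'],o['force'].round(1))
save('wrist','w1.png')
u=108.5
T=pose(np.r_[.5446,.271,.026]+az(u)*.012,u,-35);delta(T,o)
E
```

```text
[ 58.9  35.8 -26.6  31.4 -56.4 -64.9] [0.5462536 0.2709141 0.0129142] [179.91651358 -34.95532534 -71.60991573] [ 0.5  0.5 -0.5]
delta_pos [-2.8  1.5  1.1] angular [ 0.1  0.  -0.1] dist 3.0 rot 0.0
```

View pics/w1.png

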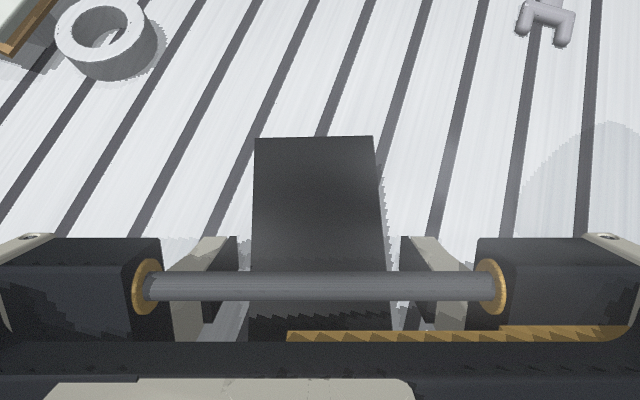

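The block (columns 250–388) sits centred between the open fingers (inner faces at 238 and 400). I'll close.

Call:
apply_moves([
  {"fingers": 70, "delta_pos": [0, 0, 0], "angular": [0, 0, 0]},
  {"fingers": 64, "delta_pos": [0, 0, 0], "angular": [0, 0, 0]},
  {"fingers": 61, "delta_pos": [0, 0, 0], "angular": [0, 0, 0]},
  {"fingers": 50, "delta_pos": [0, 0, 0], "angular": [0, 0, 0]},
  {"fingers": 40, "delta_pos": [0, 0, 0], "angular": [0, 0, 0]},
  {"fingers": 40, "delta_pos": [0, 0, 0], "angular": [0, 0, 0]},
  {"fingers": 40, "delta_pos": [0, 0, 0], "angular": [0, 0, 0]},
])

```text
clock: 3.8
tool_pos: [0.5462, 0.2709, 0.0124]
orientation: [179.9, -35.0, -71.6]
force: [0.3, 0.8, 1.3]
opening: 0.0606
gripper_force: 29.6
```

```bash
python3 - <<'E'
from h import *
o=ctrl.get_obs();print(o['tool_pos'],o['orientation'],o['force'].round(1),o['opening'],o['gripper_force'])
T=T_tool(o);T[2,3]+=.12;delta(T,o)
E
```

```text
[0.54615393 0.27094509 0.01244354] [179.88569532 -34.98322375 -71.57643558] [0.3 0.8 1.3] 0.06055069560703031 29.593436486684368
delta_pos [ 68.8   0.2 -98.3] angular [0. 0. 0.] dist 120.0 rot 0.0
```

Call:
apply_moves([
  {"fingers": 40, "delta_pos": [3, 0, -5], "angular": [0, 0, 0]},
  {"fingers": 40, "delta_pos": [10, 0, -14], "angular": [0, 0, 0]},
  {"fingers": 40, "delta_pos": [20, 0, -28], "angular": [0, 0, 0]},
  {"fingers": 40, "delta_pos": [34, 0, -49], "angular": [0, 0, 0]},
  {"fingers": 40, "delta_pos": [48, 0, -69], "angular": [0, 0, 0]},
  {"fingers": 40, "delta_pos": [60, 0, -86], "angular": [0, 0, 0]},
  {"fingers": 40, "delta_pos": [69, 0, -98], "angular": [0, 0, 0]},
])

```text
clock: 4.5
tool_pos: [0.5465, 0.2708, 0.1348]
orientation: [180.0, -34.9, -71.7]
force: [-0.2, 0.0, -4.2]
opening: 0.0608
gripper_force: 29.6
```

```bash
python3 - <<'E'
from h import *
o=ctrl.get_obs();print(o['tool_pos'],o['orientation'],o['force'].round(1),o['opening'],o['gripper_force'],o['moment'].round(2))
delta(pose([.545,.10,.20],105,10),o)
delta(pose([.545,.02,.165],100,55),o)
E
```

```text
[0.54645246 0.27076955 0.13481231] [179.97807158 -34.89214161 -71.65130729] [-0.2  0.  -4.2] 0.06083014872800163 29.568320490579936 [2.77 0.89 0.  ]
delta_pos [156.5  54.9  52.5] angular [ -0.7 -44.9   3.3] dist 174.0 rot 45.0
delta_pos [193.3  78.  111.3] angular [  1.6 -89.7   9.1] dist 236.0 rot 90.0
```

Call:
apply_moves([
  {"fingers": 40, "delta_pos": [8, 3, 3], "angular": [0, -2, 0]},
  {"fingers": 40, "delta_pos": [23, 8, 8], "angular": [0, -7, 0.5]},
  {"fingers": 40, "delta_pos": [43, 15, 14], "angular": [0, -12, 1]},
  {"fingers": 40, "delta_pos": [65, 23, 22], "angular": [0, -18, 1.4]},
  {"fingers": 40, "delta_pos": [87, 31, 29], "angular": [-0.3, -25, 1.9]},
  {"fingers": 40, "delta_pos": [108, 38, 36], "angular": [-0.4, -31, 2.3]},
  {"fingers": 40, "delta_pos": [128, 45, 43], "angular": [-0.5, -37, 2.7]},
  {"fingers": 40, "delta_pos": [144, 51, 48], "angular": [-0.6, -42, 3]},
  {"fingers": 40, "delta_pos": [156, 55, 52], "angular": [-0.7, -45, 3.3]},
  {"fingers": 40, "delta_pos": [156, 55, 52], "angular": [-0.7, -45, 3.3]},
])

```text
clock: 5.5
tool_pos: [0.5436, 0.1002, 0.1797]
orientation: [179.9, 10.1, -75.2]
force: [-0.2, 0.3, -4.0]
opening: 0.0608
gripper_force: 29.6
```

```bash
python3 - <<'E'
from h import *
o=ctrl.get_obs();print(o['clock'],o['joint_pos'].round(1),o['tool_pos'],o['orientation'],o['force'].round(1),o['opening'])
delta(pose([.545,.02,.165],100,55),o)
E
```

```text
5.5 [ 23.2  12.3 -13.4 -11.2 -63.3  -3.5] [0.54356597 0.10022941 0.17973645] [179.93050785  10.13218575 -75.22717713] [-0.2  0.3 -4. ] 0.06077244074278676
delta_pos [66.  17.8 14.3] angular [  2.7 -44.8   4.1] dist 70.0 rot 45.0
```

Call:
apply_moves([
  {"fingers": 40, "delta_pos": [3, 1, 1], "angular": [0, -2, 0]},
  {"fingers": 40, "delta_pos": [10, 3, 2], "angular": [0.4, -7, 0.6]},
  {"fingers": 40, "delta_pos": [18, 5, 4], "angular": [0.7, -12, 1.1]},
  {"fingers": 40, "delta_pos": [26, 7, 6], "angular": [1.1, -18, 1.6]},
  {"fingers": 40, "delta_pos": [37, 10, 8], "angular": [1.5, -25, 2.3]},
  {"fingers": 40, "delta_pos": [46, 12, 10], "angular": [1.9, -31, 2.8]},
  {"fingers": 40, "delta_pos": [55, 15, 12], "angular": [2.2, -37, 3.4]},
  {"fingers": 40, "delta_pos": [62, 17, 13], "angular": [2.5, -42, 3.8]},
  {"fingers": 40, "delta_pos": [66, 18, 14], "angular": [2.7, -45, 4.1]},
  {"fingers": 40, "delta_pos": [66, 18, 14], "angular": [2.7, -45, 4.1]},
])

```text
clock: 6.5
tool_pos: [0.5415, 0.0366, 0.1511]
orientation: [179.4, 55.1, -80.4]
force: [-0.1, -0.4, -3.7]
opening: 0.0605
gripper_force: 29.6
```

```bash
python3 - <<'E'
from h import *
save('scene','s1.png')
im=cv2.imread('pics/s1.png')[120:330,250:520];cv2.imwrite('pics/c1.png',cv2.resize(im,None,fx=2.8,fy=2.8,interpolation=cv2.INTER_CUBIC))
o=ctrl.get_obs();print(o['clock'],o['joint_pos'].round(1),o['tool_pos'],o['orientation'],o['force'].round(1),o['opening'])
delta(pose([.545,.02,.065],100,55),o)
E
```

```text
6.55 [-13.   30.4   1.8 -48.8 -90.6  36. ] [0.54200946 0.03732505 0.1521508 ] [179.61390468  55.00386189 -80.16150603] [-0.1 -0.1 -3.7] 0.06036721564881855
delta_pos [81.5 -0.3 54.6] angular [ 0.3  0.  -0.1] dist 98.0 rot 0.0
```

View pics/c1.png

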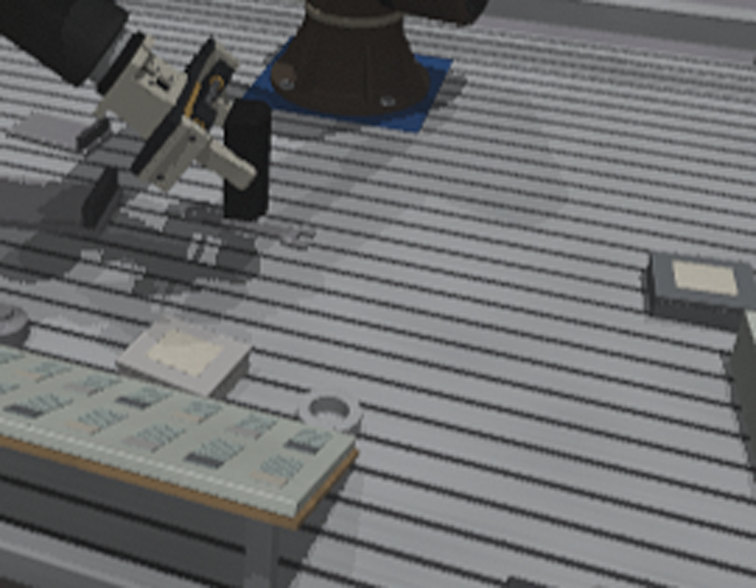

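The block hangs upright in the gripper, about (248,160) in the crop, flat side to the fingers and rounded side toward +y, clear of everything. Lowering.

Call:
apply_moves([
  {"fingers": 40, "delta_pos": [8, 0, 5], "angular": [0, 0, 0]},
  {"fingers": 40, "delta_pos": [20, 0, 14], "angular": [0, 0, 0]},
  {"fingers": 40, "delta_pos": [35, 0, 24], "angular": [0, 0, 0]},
  {"fingers": 40, "delta_pos": [50, 0, 34], "angular": [0, 0, 0]},
  {"fingers": 40, "delta_pos": [62, 0, 42], "angular": [0, 0, 0]},
  {"fingers": 40, "delta_pos": [70, 0, 47], "angular": [0, 0, 0]},
  {"fingers": 40, "delta_pos": [74, 0, 50], "angular": [0, 0, 0]},
  {"fingers": 40, "delta_pos": [76, 0, 51.5], "angular": [0, 0, 0]},
  {"fingers": 40, "delta_pos": [76, 0, 51.5], "angular": [0, 0, 0]},
])

```text
clock: 7.45
tool_pos: [0.543, 0.037, 0.0621]
orientation: [180.0, 55.0, -79.8]
force: [-0.7, 0.4, -4.6]
opening: 0.0604
gripper_force: 29.6
```

```bash
python3 - <<'E'
from h import *
save('scene','s2.png');save('top','t2.png')
o=ctrl.get_obs();print(o['clock'],o['tool_pos'],o['orientation'],o['force'].round(1),o['moment'].round(2),o['opening'])
delta(pose([.545,.02,.065],100,55),o)
g=cv2.imread('pics/s2.png',0)
print(g[155:210,325:352].tolist()[::6])
E
```

```text
7.55 [0.54319562 0.03690323 0.06268548] [-179.9294122    55.00445073  -79.674853  ] [-0.2 -0.  -3.9] [-3.87 -0.71 -0.04] 0.06074833294331231
delta_pos [7.8 1.2 3.8] angular [0.2 0.  0.2] dist 9.0 rot 0.0
[[97, 132, 131, 129, 116, 140, 127, 116, 117, 109, 76, 58, 62, 64, 64, 63, 64, 64, 64, 63, 58, 57, 57, 58, 57, 57, 47], [37, 60, 84, 100, 95, 96, 97, 96, 97, 97, 89, 89, 80, 75, 75, 68, 58, 65, 63, 69, 69, 76, 79, 81, 85, 93, 94], [74, 80, 95, 94, 94, 99, 113, 117, 100, 84, 97, 97, 98, 98, 98, 89, 89, 80, 75, 75, 70, 65, 65, 64, 69, 68, 77], [25, 25, 31, 32, 32, 32, 29, 47, 87, 95, 93, 94, 94, 95, 95, 95, 96, 97, 88, 89, 80, 74, 75, 71, 60, 64, 55], [57, 56, 39, 34, 52, 99, 157, 151, 150, 149, 149, 149, 147, 147, 148, 148, 150, 150, 149, 148, 136, 135, 101, 101, 93, 79, 88], [69, 80, 86, 94, 97, 115, 118, 55, 22, 28, 27, 26, 27, 26, 27, 28, 29, 29, 27, 27, 55, 125, 101, 104, 94, 80, 85], [42, 101, 138, 96, 40, 22, 26, 27, 29, 29, 30, 28, 31, 28, 34, 29, 31, 30, 27, 23, 37, 109, 95, 76, 79, 62, 66], [85, 106, 77, 57, 48, 21, 25, 27, 26, 27, 27, 26, 28, 28, 25, 27, 25, 26, 25, 27, 36, 64, 63, 72, 80, 81, 96], [88, 86, 85, 91, 118, 125, 151, 141, 127, 78, 33, 21, 22, 25, 24, 26, 26, 26, 26, 26, 53, 89, 88, 89, 95, 101, 95], [101, 98, 70, 77, 87, 89, 89, 89, 89, 90, 90, 90, 92, 107, 115, 77, 23, 28, 26, 37, 102, 135, 132, 140, 139, 139, 140]]
```

Call:
apply_moves([
  {"fingers": 40, "delta_pos": [2.5, 0, 1.7], "angular": [0, 0, 0]},
  {"fingers": 40, "delta_pos": [4.9, 0, 3.4], "angular": [0, 0, 0]},
  {"fingers": 40, "delta_pos": [5.7, 0, 4.0], "angular": [0, 0, 0]},
  {"fingers": 40, "delta_pos": [6.2, 0, 4.3], "angular": [0, 0, 0]},
  {"fingers": 40, "delta_pos": [6.6, 0, 4.6], "angular": [0, 0, 0]},
])

```text
clock: 8.05
tool_pos: [0.5428, 0.0371, 0.0548]
orientation: [180.0, 55.1, -79.7]
force: [-0.0, -1.7, 4.6]
opening: 0.0605
gripper_force: 29.5
```

Call:
apply_moves([
  {"fingers": 40, "delta_pos": [0.4, 0, 0.3], "angular": [0, 0, 0]},
  {"fingers": 40, "delta_pos": [0.8, 0, 0.6], "angular": [0, 0, 0]},
  {"fingers": 40, "delta_pos": [0.8, 0, 0.6], "angular": [0, 0, 0]},
])

```text
clock: 8.35
tool_pos: [0.5432, 0.0372, 0.0544]
orientation: [-179.9, 55.1, -79.6]
force: [0.4, -1.7, 6.6]
opening: 0.0603
gripper_force: 29.6
```

Call:
apply_moves([
  {"fingers": 40, "delta_pos": [-0.5, 0, -0.35], "angular": [0, 0, 0]},
  {"fingers": 40, "delta_pos": [-0.6, 0, -0.4], "angular": [0, 0, 0]},
])

```text
clock: 8.55
tool_pos: [0.5432, 0.0372, 0.0544]
orientation: [-179.9, 55.0, -79.7]
force: [1.3, -0.7, 3.3]
opening: 0.0607
gripper_force: 29.6
```

Call:
apply_moves([
  {"fingers": 59, "delta_pos": [0, 0, 0], "angular": [0, 0, 0]},
  {"fingers": 61, "delta_pos": [0, 0, 0], "angular": [0, 0, 0]},
  {"fingers": 63, "delta_pos": [0, 0, 0], "angular": [0, 0, 0]},
  {"fingers": 68, "delta_pos": [0, 0, 0], "angular": [0, 0, 0]},
  {"fingers": 76, "delta_pos": [0, 0, 0], "angular": [0, 0, 0]},
  {"fingers": 84, "delta_pos": [0, 0, 0], "angular": [0, 0, 0]},
  {"fingers": 87, "delta_pos": [0, 0, 0], "angular": [0, 0, 0]},
  {"fingers": 87, "delta_pos": [0, 0, 0], "angular": [0, 0, 0]},
])

```text
clock: 9.35
tool_pos: [0.5427, 0.0371, 0.0538]
orientation: [180.0, 55.0, -79.8]
force: [0.3, 0.6, -0.8]
opening: 0.0864
gripper_force: 0.0
```

```bash
python3 - <<'E'
from h import *
o=ctrl.get_obs();print(o['clock'],o['tool_pos'],o['orientation'],o['force'].round(1),o['opening'],o['gripper_force'])
save('wrist','w3.png');import pickle;pickle.dump(o,open('o_w3.pkl','wb'))
E
```

```text
9.35 [0.54272667 0.03708254 0.05376824] [179.95092718  55.0322306  -79.76584548] [ 0.3  0.6 -0.8] 0.0864356575575054 0.0
```

View pics/w3.png

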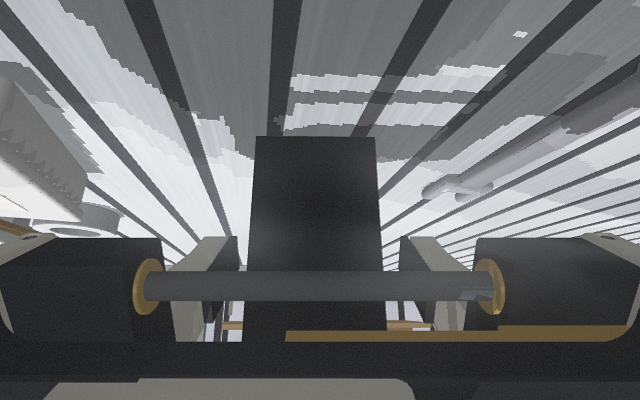

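The block (columns 256–375) stands free on its end, centred between the open fingers, and nothing touches it. I'll back out along the tool axis and go round to the rounded side.

Call:
apply_moves([
  {"fingers": 87.5, "delta_pos": [0, 0, -8], "angular": [0, 0, 0]},
  {"fingers": 87.5, "delta_pos": [0, 0, -20], "angular": [0, 0, 0]},
  {"fingers": 87.5, "delta_pos": [0, 0, -38], "angular": [0, 0, 0]},
  {"fingers": 87.5, "delta_pos": [0, 0, -58], "angular": [0, 0, 0]},
  {"fingers": 87.5, "delta_pos": [0, 0, -78], "angular": [0, 0, 0]},
  {"fingers": 87.5, "delta_pos": [0, 0, -94], "angular": [0, 0, 0]},
  {"fingers": 87.5, "delta_pos": [0, 0, -100], "angular": [0, 0, 0]},
])

```text
clock: 10.1
tool_pos: [0.5583, -0.0458, 0.1125]
orientation: [-179.8, 54.9, -79.7]
force: [-0.2, 0.5, -0.0]
opening: 0.0877
gripper_force: 0.0
```

```bash
python3 - <<'E'
from h import *
o=ctrl.get_obs();print(o['clock'],o['joint_pos'].round(1),o['tool_pos'],o['orientation'])
T=pose([.545,-.05,.25],100,30,0);delta(T,o)
T=pose([.545,.02,.25],100,0,0);delta(T,o)
E
```

```text
10.1 [-18.9  36.8   6.8 -45.8 -93.2  40.7] [ 0.55825965 -0.04583267  0.11247553] [-179.84118534   54.92941808  -79.67950496]
delta_pos [-111.6   13.6  -80.5] angular [ 0.1 24.9  0.2] dist 138.0 rot 25.0
delta_pos [-151.1    1.2  -24.1] angular [ 0.  54.9  0.2] dist 153.0 rot 55.0
```

Call:
apply_moves([
  {"fingers": 87.5, "delta_pos": [-28, 4, -20], "angular": [0, 4, 0]},
  {"fingers": 87.5, "delta_pos": [-56, 7, -40], "angular": [0, 10, 0]},
  {"fingers": 87.5, "delta_pos": [-84, 11, -60], "angular": [0, 17, 0]},
  {"fingers": 87.5, "delta_pos": [-112, 13, -80], "angular": [0, 25, 0]},
  {"fingers": 87.5, "delta_pos": [-125, 9, -62], "angular": [0, 33, 0]},
  {"fingers": 87.5, "delta_pos": [-138, 5, -43], "angular": [0, 41, 0]},
  {"fingers": 87.5, "delta_pos": [-151, 1, -24], "angular": [0, 49, 0]},
  {"fingers": 87.5, "delta_pos": [-151, 1, -24], "angular": [0, 55, 0]},
])

```text
clock: 10.9
tool_pos: [0.5447, 0.025, 0.2504]
orientation: [-179.8, -0.2, -79.5]
force: [0.1, -0.8, -0.7]
opening: 0.0874
gripper_force: 0.0
```

```bash
python3 - <<'E'
from h import *
o=ctrl.get_obs();print(o['clock'],o['joint_pos'].round(1),o['tool_pos'],o['orientation'])
u=100.2
g=np.r_[.5459,.0219,.067]+.010*az(u)
T=pose([.542,.12,.25],u,-30,0);delta(T,o)
T=pose(g,u,-55);T[:3,3]-=.12*T[:3,2];delta(T,o)
# plate view candidate from here?
E
```

```text
10.9 [ 23.4   7.3 -14.    0.3 -68.6 -13. ] [0.54473967 0.02504955 0.25035297] [-179.75044642   -0.19551451  -79.52741695]
delta_pos [-93.9 -14.6   0.1] angular [-0.3 29.8  0.2] dist 95.0 rot 30.0
delta_pos [-89.9  -0.5 125.1] angular [-0.4 54.8  0.1] dist 154.0 rot 55.0
```

Call:
apply_moves([
  {"fingers": 87.5, "delta_pos": [-24, 0, 0], "angular": [0, 7, 0]},
  {"fingers": 87.5, "delta_pos": [-48, 0, 0], "angular": [0, 14, 0]},
  {"fingers": 87.5, "delta_pos": [-72, 0, 0], "angular": [0, 22, 0]},
  {"fingers": 87.5, "delta_pos": [-94, 0, 10], "angular": [0, 30, 0]},
  {"fingers": 87.5, "delta_pos": [-94, 0, 40], "angular": [-0.2, 37, 0]},
  {"fingers": 87.5, "delta_pos": [-92, 0, 70], "angular": [-0.3, 44, 0]},
  {"fingers": 87.5, "delta_pos": [-90, 0, 100], "angular": [-0.4, 51, 0]},
  {"fingers": 87.5, "delta_pos": [-90, 0, 120], "angular": [-0.4, 55, 0]},
  {"fingers": 87.5, "delta_pos": [-90, 0, 125], "angular": [-0.4, 55, 0]},
  {"fingers": 87.5, "delta_pos": [-90, 0, 125], "angular": [-0.4, 55, 0]},
])

```text
clock: 11.9
tool_pos: [0.5283, 0.1107, 0.123]
orientation: [179.2, -55.0, -79.2]
force: [0.9, 0.2, 0.4]
opening: 0.0875
gripper_force: 0.0
```

```bash
python3 - <<'E'
from h import *
o=ctrl.get_obs();print(o['clock'],o['joint_pos'].round(1),o['tool_pos'],o['orientation'])
save('wrist','w4.png')
u=100.2
g=np.r_[.5459,.0219,.067]+.010*az(u)
delta(pose(g,u,-55),o)
# column extents of the dark block at mid rows
p=cv2.imread('pics/w4.png',0)
for r in (120,140,160,180,200,220):
  d=np.where(p[r,200:440]<75)[0]+200;print(r,d.min() if len(d) else None,d.max() if len(d) else None,len(d))
E
```

```text
11.9 [ 55.2  31.4 -33.7  36.7 -74.1 -71.5] [0.52827266 0.11066782 0.12302948] [179.17977568 -54.98152472 -79.23164827]
delta_pos [  0.3  -2.4 117.1] angular [0.4 0.  0.3] dist 117.0 rot 0.0
120 None None 0
140 None None 0
160 274 338 62
180 274 352 79
200 277 350 74
220 280 347 68
```

View pics/w4.png

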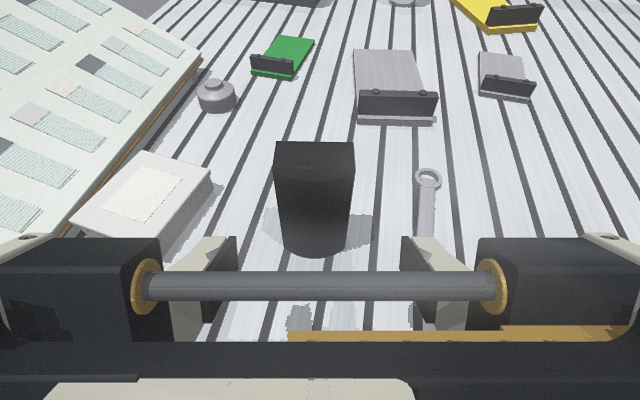

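The block stands with its rounded side toward the gripper (columns 273–355, rows 142–255). The target plate and its stop show at (395,85). I'll approach with a small lateral correction.

Call:
apply_moves([
  {"fingers": 87.5, "delta_pos": [0, -2, 20], "angular": [0.4, 0, 0.3]},
  {"fingers": 87.5, "delta_pos": [0, -3, 40], "angular": [0.4, 0, 0.3]},
  {"fingers": 87.5, "delta_pos": [0, -3, 60], "angular": [0.4, 0, 0.3]},
  {"fingers": 87.5, "delta_pos": [0, -3, 78], "angular": [0.4, 0, 0.3]},
  {"fingers": 87.5, "delta_pos": [0, -3, 93], "angular": [0.4, 0, 0.3]},
  {"fingers": 87.5, "delta_pos": [0, -3, 104], "angular": [0.4, 0, 0.3]},
  {"fingers": 87.5, "delta_pos": [0, -3, 112], "angular": [0.4, 0, 0.3]},
  {"fingers": 87.5, "delta_pos": [0, -3, 117], "angular": [0.4, 0, 0.3]},
  {"fingers": 87.5, "delta_pos": [0, -3, 117], "angular": [0.4, 0, 0.3]},
])

```text
clock: 12.85
tool_pos: [0.548, 0.0165, 0.0568]
orientation: [-179.7, -54.9, -80.0]
force: [0.1, -0.2, -0.2]
opening: 0.0875
gripper_force: 0.0
```

```bash
python3 - <<'E'
from h import *
o=ctrl.get_obs();print(o['clock'],o['joint_pos'].round(1),o['tool_pos'],o['orientation'],o['force'].round(1))
save('wrist','w5.png')
u=100.2
g=np.r_[.5459,.0219,.067]+.010*az(u)
delta(pose(g,u,-55),o)
p=cv2.imread('pics/w5.png',0)
for r in (170,200,220,245,255):print(r,p[r,180:460:5].tolist())
E
```

```text
12.85 [ 45.4  34.  -44.   49.1 -62.3 -79.2] [0.54796848 0.01646525 0.05682067] [-179.74321166  -54.94504642  -79.99998361] [ 0.1 -0.2 -0.2]
delta_pos [-0.7  1.1  0.3] angular [-0.1  0.1 -0.1] dist 1.0 rot 0.0
170 [102, 227, 229, 226, 227, 226, 227, 228, 99, 104, 227, 225, 225, 225, 230, 225, 229, 223, 108, 219, 226, 227, 228, 225, 221, 225, 223, 111, 109, 225, 222, 217, 223, 221, 222, 221, 110, 114, 218, 220, 223, 223, 222, 222, 216, 222, 124, 190, 221, 226, 220, 224, 223, 221, 222, 129]
200 [226, 230, 229, 226, 227, 102, 103, 228, 225, 225, 224, 227, 225, 62, 65, 61, 64, 60, 57, 59, 56, 55, 58, 54, 53, 58, 57, 54, 59, 52, 59, 55, 57, 57, 60, 63, 59, 63, 56, 61, 64, 65, 71, 225, 224, 226, 106, 144, 226, 226, 226, 227, 226, 227, 223, 227]
220 [226, 226, 225, 109, 109, 228, 224, 225, 223, 225, 223, 219, 74, 73, 70, 70, 69, 63, 60, 58, 59, 55, 53, 58, 52, 57, 52, 57, 55, 55, 55, 52, 53, 56, 51, 56, 54, 54, 57, 54, 65, 62, 64, 81, 226, 181, 105, 128, 229, 224, 225, 226, 229, 225, 224, 226]
245 [185, 105, 112, 206, 199, 202, 199, 198, 141, 83, 76, 73, 92, 70, 66, 73, 69, 69, 68, 66, 64, 62, 58, 59, 57, 60, 57, 60, 56, 60, 53, 61, 52, 62, 57, 58, 60, 67, 66, 68, 71, 65, 68, 227, 221, 73, 83, 126, 198, 199, 195, 198, 198, 225, 228, 220]
255 [102, 168, 200, 201, 200, 196, 131, 117, 71, 63, 67, 66, 104, 59, 66, 60, 63, 59, 58, 53, 62, 64, 61, 61, 62, 54, 53, 57, 58, 54, 56, 56, 55, 53, 59, 63, 58, 58, 61, 58, 56, 63, 96, 215, 82, 74, 78, 85, 86, 154, 163, 198, 199, 198, 199, 222]
```

Call:
apply_moves([
  {"fingers": 70, "delta_pos": [0, 0.5, 0], "angular": [0, 0, 0]},
  {"fingers": 65, "delta_pos": [0, 0.5, 0], "angular": [0, 0, 0]},
  {"fingers": 62, "delta_pos": [0, 0.5, 0], "angular": [0, 0, 0]},
  {"fingers": 60, "delta_pos": [0, 0.5, 0], "angular": [0, 0, 0]},
  {"fingers": 58, "delta_pos": [0, 0.5, 0], "angular": [0, 0, 0]},
  {"fingers": 50, "delta_pos": [0, 0.5, 0], "angular": [0, 0, 0]},
  {"fingers": 40, "delta_pos": [0, 0.5, 0], "angular": [0, 0, 0]},
  {"fingers": 40, "delta_pos": [0, 0.5, 0], "angular": [0, 0, 0]},
])

```text
clock: 13.7
tool_pos: [0.5478, 0.0172, 0.0567]
orientation: [-179.7, -55.0, -79.9]
force: [2.1, 1.8, 1.9]
opening: 0.0603
gripper_force: 30.0
```

```bash
python3 - <<'E'
from h import *
o=ctrl.get_obs();print(o['clock'],o['tool_pos'],o['orientation'],o['force'].round(1),o['opening'],o['gripper_force'])
T=T_tool(o);T[2,3]+=.1;delta(T,o)
# plate refined from t2 (arm clear?) and t0 edges
g=cv2.imread('pics/w4.png',0)
np.save('dummy.npy',g)
E
```

```text
13.7 [0.54779733 0.01723959 0.05666953] [-179.72484603  -54.9517611   -79.94100666] [2.1 1.8 1.9] 0.060280230414870184 29.961605966091156
delta_pos [ 81.9  -0.3 -57.4] angular [0. 0. 0.] dist 100.0 rot 0.0
```

Call:
apply_moves([
  {"fingers": 40, "delta_pos": [2, 0, -1.4], "angular": [0, 0, 0]},
  {"fingers": 40, "delta_pos": [6, 0, -4], "angular": [0, 0, 0]},
  {"fingers": 40, "delta_pos": [14, 0, -10], "angular": [0, 0, 0]},
  {"fingers": 40, "delta_pos": [28, 0, -20], "angular": [0, 0, 0]},
  {"fingers": 40, "delta_pos": [45, 0, -32], "angular": [0, 0, 0]},
  {"fingers": 40, "delta_pos": [62, 0, -43], "angular": [0, 0, 0]},
  {"fingers": 40, "delta_pos": [75, 0, -53], "angular": [0, 0, 0]},
  {"fingers": 40, "delta_pos": [82, 0, -57], "angular": [0, 0, 0]},
])

```text
clock: 14.5
tool_pos: [0.5474, 0.0168, 0.1583]
orientation: [-179.6, -54.9, -80.1]
force: [0.3, 0.1, -4.7]
opening: 0.0601
gripper_force: 30.0
```

```bash
python3 - <<'E'
from h import *
o=ctrl.get_obs();print(o['clock'],o['tool_pos'],o['orientation'],o['force'].round(1),o['opening'],o['gripper_force'])
delta(pose([.495,-.03,.19],98,-35,0),o)
E
```

```text
14.5 [0.54744107 0.01680691 0.15832666] [-179.58704274  -54.87684393  -80.08447835] [ 0.3  0.1 -4.7] 0.060125379685971654 29.952658116817474
delta_pos [47.2 59.8 11.7] angular [ -1.8 -19.9   1.4] dist 77.0 rot 20.0
```

Call:
apply_moves([
  {"fingers": 40, "delta_pos": [4, 5, 1], "angular": [0, -2, 0]},
  {"fingers": 40, "delta_pos": [14, 18, 3], "angular": [-0.5, -6, 0.4]},
  {"fingers": 40, "delta_pos": [26, 33, 6], "angular": [-1, -11, 0.8]},
  {"fingers": 40, "delta_pos": [38, 48, 9], "angular": [-1.5, -16, 1.1]},
  {"fingers": 40, "delta_pos": [45, 57, 11], "angular": [-1.7, -19, 1.3]},
  {"fingers": 40, "delta_pos": [47, 60, 12], "angular": [-1.8, -20, 1.4]},
  {"fingers": 40, "delta_pos": [47, 60, 12], "angular": [-1.8, -20, 1.4]},
  {"fingers": 40, "delta_pos": [47, 60, 12], "angular": [-1.8, -20, 1.4]},
])

```text
clock: 15.3
tool_pos: [0.4946, -0.0307, 0.1875]
orientation: [179.8, -35.0, -81.9]
force: [-0.3, 0.7, -4.4]
opening: 0.0601
gripper_force: 29.9
```

```bash
python3 - <<'E'
from h import *
import pickle
o=ctrl.get_obs();save('wrist','w6.png');pickle.dump(o,open('o_w6.pkl','wb'))
print(o['clock'],o['tool_pos'],o['orientation'],o['force'].round(1))
E
```

```text
15.3 [ 0.49459316 -0.03070599  0.18747229] [179.75810007 -35.02354126 -81.86509565] [-0.3  0.7 -4.4]
```

View pics/w6.png

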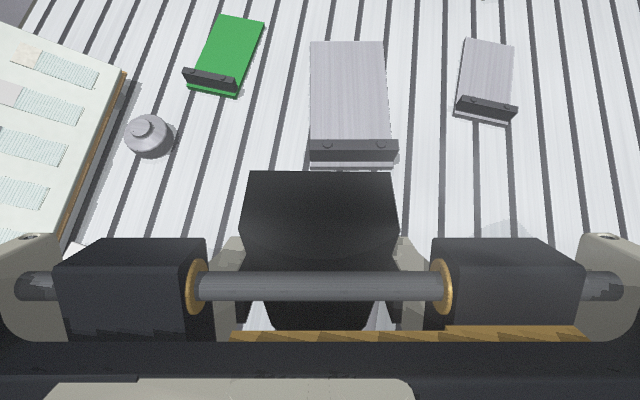

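The held block (columns 240–398) and the whole target plate are in view: far corners (310,41) and (383,41), stop bar at rows 139–163, columns 310–398. The green one is at (225,55) and the small grey one at (487,80). I'll measure the plate edges.

```bash
cat > plate.py <<'E'
from h import *
import pickle
o=pickle.load(open('o_w6.pkl','rb'));g=cv2.GaussianBlur(cv2.imread('pics/w6.png',0),(3,3),0).astype(float)
L=[];R=[];F=[];B=[]
for r in range(50,134,2):
    d=np.abs(np.diff(g[r]));
    L.append((300+np.argmax(np.diff(g[r,300:322])*-1)+.5,r))
    x0=int(383+(r-41)*.115)
    R.append((x0-10+np.argmax(np.diff(g[r,x0-10:x0+11]))+.5,r))
for c in range(318,380,2):
    F.append((c,32+np.argmin(np.diff(g[32:52,c]))+.5))
    B.append((c,128+np.argmin(np.diff(g[128:148,c]))+.5))
def fit(px,z):
    w=at('wrist',px,z,o)[:,:2]
    vx,vy,x0,y0=cv2.fitLine(w.astype(np.float32),cv2.DIST_HUBER,0,.001,.001).ravel()
    if abs(vy)>abs(vx): s=np.sign(vy)
    else: s=np.sign(vx)
    v=s*np.array([vx,vy]);res=(w-[x0,y0])@np.array([-v[1],v[0]])
    print(np.degrees(np.arctan2(v[1],v[0])).round(2),(np.array([x0,y0])).round(4),'rms',res.std().round(5));return v,np.array([x0,y0])
print('L');l=fit(L,.012);print('R');r=fit(R,.012);print('F');f=fit(F,.012);print('bar inner top');b=fit(B,.042)
v=l[0]+r[0];v/=np.linalg.norm(v);n=np.array([v[1],-v[0]])   # n = plate +x
print('width',(r[1]-l[1])@n,'len far->bar',(b[1]-f[1])@v)
mid=(l[1]+r[1])/2
s=mid+v*((b[1]-mid)@v);sf=mid+v*((f[1]-mid)@v+.170)
print('az',np.degrees(np.arctan2(v[1],v[0])),'stop from bar',s,'from far edge',sf)
E
python3 plate.py
```

```text
L
98.37 [ 0.5385 -0.2651] rms 0.00055
R
97.0 [ 0.4348 -0.2682] rms 0.001
F
6.97 [ 0.4971 -0.3562] rms 0.00293
bar inner top
8.16 [ 0.481 -0.186] rms 0.0
width -0.10316304 len far->bar 0.17081122
az 97.68765 stop from bar [ 0.47587505 -0.1866724 ] from far edge [ 0.47598356 -0.18747634]
```

```bash
python3 - <<'E'
from h import *
o=ctrl.get_obs()
s=np.r_[.4760,-.187,0];u=98.
h=s-(.0676+.03)*az(u)
delta(pose(h+[0.005,.08,.17],u,0),o)
delta(pose(h+[0,0,.11],u,35),o)
E
```

```text
delta_pos [119.5  24.1 128.2] angular [  0.2 -35.    0.1] dist 177.0 rot 35.0
delta_pos [142.3  39.9 213.4] angular [  0.2 -70.    0. ] dist 260.0 rot 70.0
```

Call:
apply_moves([
  {"fingers": 40, "delta_pos": [6, 1, 6], "angular": [0, -2, 0]},
  {"fingers": 40, "delta_pos": [18, 4, 19], "angular": [0, -6, 0]},
  {"fingers": 40, "delta_pos": [35, 7, 37], "angular": [0, -11, 0]},
  {"fingers": 40, "delta_pos": [53, 11, 57], "angular": [0, -16, 0]},
  {"fingers": 40, "delta_pos": [72, 14, 77], "angular": [0, -21, 0]},
  {"fingers": 40, "delta_pos": [90, 18, 97], "angular": [0, -26, 0]},
  {"fingers": 40, "delta_pos": [106, 21, 114], "angular": [0, -31, 0]},
  {"fingers": 40, "delta_pos": [117, 24, 125], "angular": [0.2, -34, 0]},
  {"fingers": 40, "delta_pos": [120, 24, 128], "angular": [0.2, -35, 0]},
])

```text
clock: 16.25
tool_pos: [0.4941, -0.2058, 0.1499]
orientation: [179.8, 0.2, -82.1]
force: [-0.4, 0.2, -3.5]
opening: 0.0598
gripper_force: 29.9
```

```bash
python3 - <<'E'
from h import *
o=ctrl.get_obs();print(o['clock'],o['joint_pos'].round(1),o['tool_pos'],o['orientation'],o['force'].round(1),o['opening'])
s=np.r_[.4760,-.187,0];u=98.
h=s-(.0676+.03)*az(u)
delta(pose(h+[0,0,.11],u,35),o)
E
```

```text
16.25 [ -1.7  11.3 -22.8  -0.2 -56.1   9.7] [ 0.49405969 -0.20583708  0.14990474] [ 1.79777970e+02  1.66095933e-01 -8.20864313e+01] [-0.4  0.2 -3.5] 0.05976935341866877
delta_pos [65.7 14.9 55.3] angular [  0.2 -34.8  -0.2] dist 87.0 rot 35.0
```

Call:
apply_moves([
  {"fingers": 40, "delta_pos": [5, 1, 1], "angular": [0, -2, 0]},
  {"fingers": 40, "delta_pos": [13, 3, 5], "angular": [0, -7, 0]},
  {"fingers": 40, "delta_pos": [24, 5, 12], "angular": [0, -12, 0]},
  {"fingers": 40, "delta_pos": [36, 8, 22], "angular": [0, -18, 0]},
  {"fingers": 40, "delta_pos": [47, 10, 33], "angular": [0, -24, 0]},
  {"fingers": 40, "delta_pos": [57, 13, 43], "angular": [0, -29, 0]},
  {"fingers": 40, "delta_pos": [63, 14, 51], "angular": [0, -33, 0]},
  {"fingers": 40, "delta_pos": [66, 15, 55], "angular": [0.2, -35, -0.2]},
  {"fingers": 40, "delta_pos": [66, 15, 55], "angular": [0.2, -35, -0.2]},
  {"fingers": 40, "delta_pos": [66, 15, 55], "angular": [0.2, -35, -0.2]},
])

```text
clock: 17.25
tool_pos: [0.4889, -0.2712, 0.0958]
orientation: [-179.8, 35.0, -81.7]
force: [-0.6, 0.1, -3.8]
opening: 0.0601
gripper_force: 29.9
```

```bash
python3 - <<'E'
from h import *
o=ctrl.get_obs();print(o['clock'],o['joint_pos'].round(1),o['tool_pos'],o['orientation'],o['force'].round(1),o['opening'])
save('top','t7.png');save('scene','s7.png')
a=cv2.imread('pics/t7.png')[165:245,320:440];b=cv2.imread('pics/s7.png')[130:230,200:350]
cv2.imwrite('pics/c7.png',np.hstack([cv2.resize(a,(420,280),interpolation=2),cv2.resize(b,(380,280),interpolation=2)]))
s=np.r_[.4760,-.187,0];u=98.
h=s-(.0676+.03)*az(u)
delta(pose(h+[0,0,.0396],u,35),o)
E
```

```text
17.25 [-29.2  32.8   4.1 -27.3 -85.   45.7] [ 0.48893695 -0.2711515   0.0958413 ] [-179.81528289   35.01729389  -81.68628019] [-0.6  0.1 -3.8] 0.06007907590814788
delta_pos [42.5  1.3 57.9] angular [-0.   0.   0.3] dist 72.0 rot 0.0
```

View pics/c7.png

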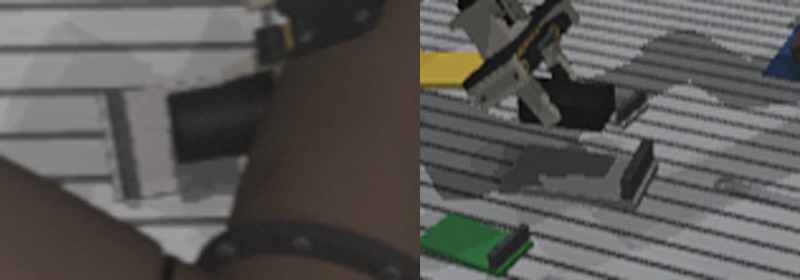

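The block hangs level, rounded side up, over the plate, with its front end right of the stop bar (top crop at (120,145); block at (175–270, 120)). I'll lower it.

Call:
apply_moves([
  {"fingers": 40, "delta_pos": [5, 0, 7], "angular": [0, 0, 0]},
  {"fingers": 40, "delta_pos": [13, 0.5, 18], "angular": [0, 0, 0.3]},
  {"fingers": 40, "delta_pos": [22, 1, 30], "angular": [0, 0, 0.3]},
  {"fingers": 40, "delta_pos": [30, 1, 41], "angular": [0, 0, 0.3]},
  {"fingers": 40, "delta_pos": [36, 1, 49], "angular": [0, 0, 0.3]},
  {"fingers": 40, "delta_pos": [40, 1.3, 54.5], "angular": [0, 0, 0.3]},
  {"fingers": 40, "delta_pos": [42, 1.3, 57], "angular": [0, 0, 0.3]},
  {"fingers": 40, "delta_pos": [42.5, 1.3, 58], "angular": [0, 0, 0.3]},
  {"fingers": 40, "delta_pos": [42.5, 1.3, 58], "angular": [0, 0, 0.3]},
])

```text
clock: 18.25
tool_pos: [0.4885, -0.2732, 0.0251]
orientation: [-179.9, 35.0, -82.0]
force: [0.0, -0.8, -4.5]
opening: 0.0603
gripper_force: 29.9
```

Call:
apply_moves([
  {"fingers": 40, "delta_pos": [0.6, 0, 0.8], "angular": [0, 0, 0]},
  {"fingers": 40, "delta_pos": [0.9, 0, 1.2], "angular": [0, 0, 0]},
  {"fingers": 40, "delta_pos": [1.1, 0, 1.6], "angular": [0, 0, 0]},
  {"fingers": 40, "delta_pos": [1.1, 0, 1.6], "angular": [0, 0, 0]},
])

```text
clock: 18.65
tool_pos: [0.4884, -0.273, 0.0231]
orientation: [-179.9, 35.0, -82.0]
force: [-1.3, -0.1, -3.2]
opening: 0.0598
gripper_force: 29.9
```

Call:
apply_moves([
  {"fingers": 40, "delta_pos": [0.4, 0, 0.6], "angular": [0, 0, 0]},
  {"fingers": 40, "delta_pos": [0.8, 0, 1.2], "angular": [0, 0, 0]},
  {"fingers": 40, "delta_pos": [1.0, 0, 1.5], "angular": [0, 0, 0]},
  {"fingers": 40, "delta_pos": [1.0, 0, 1.5], "angular": [0, 0, 0]},
])

```text
clock: 19.05
tool_pos: [0.4884, -0.273, 0.0217]
orientation: [-179.9, 35.0, -82.0]
force: [-1.4, -0.1, 2.5]
opening: 0.0598
gripper_force: 29.9
```

Call:
apply_moves([
  {"fingers": 40, "delta_pos": [0.3, 0, 0.4], "angular": [0, 0, 0]},
  {"fingers": 40, "delta_pos": [0.5, 0, 0.7], "angular": [0, 0, 0]},
  {"fingers": 40, "delta_pos": [0.5, 0, 0.7], "angular": [0, 0, 0]},
])

```text
clock: 19.35
tool_pos: [0.4884, -0.273, 0.0216]
orientation: [-179.8, 35.0, -81.9]
force: [-1.2, 1.1, 8.3]
opening: 0.0597
gripper_force: 29.9
```

Call:
apply_moves([
  {"fingers": 40, "delta_pos": [-0.3, 0, -0.4], "angular": [0, 0, 0]},
  {"fingers": 40, "delta_pos": [-2.5, 0.1, 1.2], "angular": [0, 0, 0]},
  {"fingers": 40, "delta_pos": [-5.5, 0.3, 3.2], "angular": [0, 0, 0]},
  {"fingers": 40, "delta_pos": [-8.5, 0.4, 5.3], "angular": [0, 0, 0]},
  {"fingers": 40, "delta_pos": [-11.5, 0.5, 7.4], "angular": [0, 0, 0]},
  {"fingers": 40, "delta_pos": [-14, 0.5, 9.2], "angular": [0, 0, 0]},
  {"fingers": 40, "delta_pos": [-16, 0.5, 10.6], "angular": [0, 0, 0]},
  {"fingers": 40, "delta_pos": [-16.7, 0.5, 11.1], "angular": [0, 0, 0]},
  {"fingers": 40, "delta_pos": [-16.7, 0.5, 11.1], "angular": [0, 0, 0]},
])

```text
clock: 20.25
tool_pos: [0.4861, -0.2546, 0.0215]
orientation: [-179.7, 34.9, -81.9]
force: [-0.3, -4.8, 5.8]
opening: 0.0599
gripper_force: 29.9
```

```bash
python3 - <<'E'
from h import *
import pickle
o=ctrl.get_obs();print(o['clock'],o['tool_pos'],o['orientation'],o['force'].round(1))
save('wrist','w8.png');pickle.dump(o,open('o_w8.pkl','wb'))
# where do the plate rear corners project (expected)?
s=np.r_[.4760,-.187,.012];v=az(97.9);n=az(7.9)
p=ctrl.camera_params('wrist');M=np.linalg.inv(T_tool(o)@p['mount'])
def pr(P):
    c=M[:3,:3]@P+M[:3,3];return (p['cx']+p['fx']*c[0]/-c[2],p['cy']-p['fy']*c[1]/-c[2])
for a,b,z in((.05,-.17,0),(-.05,-.17,0),(.05,-.12,0),(-.05,-.12,0),(.03,-.15,0),(-.03,-.15,0),(.03,-.15,.03),(-.03,-.15,.03)):
    print(a,b,z,np.round(pr(s+a*n+b*v+[0,0,z]),1))
g=cv2.imread('pics/w8.png',0)
for r in range(60,240,20):print(r,g[r,180:460:4].tolist())
E
```

```text
20.25 [ 0.48613517 -0.25460031  0.02153248] [-179.73069864   34.85709336  -81.91307678] [-0.3 -4.8  5.8]
0.05 -0.17 0 [157.5  56.5]
-0.05 -0.17 0 [477.7  57.4]
0.05 -0.12 0 [202.3 168.9]
-0.05 -0.12 0 [433.  169.6]
0.03 -0.15 0 [234.4 110.7]
-0.03 -0.15 0 [400.7 111.1]
0.03 -0.15 0.03 [217.8 170.7]
-0.03 -0.15 0.03 [416.4 171.3]
60 [112, 115, 113, 115, 117, 115, 117, 116, 117, 115, 114, 112, 114, 115, 108, 112, 111, 117, 115, 112, 112, 113, 114, 112, 116, 110, 116, 112, 117, 113, 111, 115, 108, 114, 111, 110, 114, 113, 113, 111, 114, 115, 113, 114, 115, 113, 116, 115, 113, 112, 114, 117, 122, 114, 118, 113, 114, 113, 114, 112, 108, 109, 111, 109, 112, 114, 113, 113, 111, 112]
80 [111, 110, 110, 108, 110, 111, 109, 111, 112, 109, 114, 110, 112, 110, 114, 108, 109, 111, 111, 114, 109, 112, 109, 109, 111, 110, 109, 109, 108, 111, 112, 108, 111, 109, 106, 109, 131, 109, 111, 109, 110, 110, 109, 107, 106, 110, 110, 135, 110, 111, 111, 112, 109, 107, 111, 105, 107, 133, 129, 111, 110, 106, 110, 108, 109, 110, 105, 105, 134, 131]
100 [111, 112, 107, 110, 110, 110, 112, 115, 109, 112, 111, 1
[... 1609 characters left out ...]
08, 109, 115, 114, 118, 114, 116, 143, 139, 140, 140, 141, 143, 138]
200 [217, 222, 213, 214, 215, 217, 213, 133, 155, 103, 113, 113, 107, 111, 110, 114, 45, 41, 47, 42, 43, 42, 38, 35, 35, 38, 41, 36, 38, 34, 36, 38, 37, 36, 29, 30, 31, 37, 35, 36, 40, 39, 35, 38, 34, 42, 40, 38, 48, 40, 43, 44, 45, 55, 112, 107, 111, 111, 115, 117, 112, 138, 139, 139, 142, 157, 216, 217, 225, 217]
220 [147, 219, 218, 217, 214, 217, 217, 215, 218, 217, 216, 176, 182, 179, 175, 54, 54, 56, 54, 47, 45, 50, 48, 40, 45, 35, 37, 39, 36, 40, 41, 28, 32, 36, 28, 34, 36, 33, 38, 35, 37, 36, 36, 38, 42, 26, 39, 35, 40, 40, 45, 41, 44, 46, 49, 111, 112, 113, 115, 226, 222, 222, 218, 215, 212, 220, 237, 236, 239, 109]
```

Call:
apply_moves([
  {"fingers": 40, "delta_pos": [-0.8, 0, 0.6], "angular": [0, 0, 0]},
  {"fingers": 40, "delta_pos": [-1.6, 0, 1.1], "angular": [0, 0, 0]},
  {"fingers": 40, "delta_pos": [-2.4, 0, 1.7], "angular": [0, 0, 0]},
  {"fingers": 40, "delta_pos": [-3.3, 0, 2.3], "angular": [0, 0, 0]},
])

```text
clock: 20.7
tool_pos: [0.4857, -0.251, 0.0215]
orientation: [-179.7, 34.8, -81.9]
force: [0.4, -6.5, 4.8]
opening: 0.0598
gripper_force: 29.9
```

Call:
apply_moves([
  {"fingers": 40, "delta_pos": [-0.8, 0, 0.6], "angular": [0, 0, 0]},
  {"fingers": 40, "delta_pos": [-1.6, 0, 1.1], "angular": [0, 0, 0]},
  {"fingers": 40, "delta_pos": [-1.6, 0, 1.1], "angular": [0, 0, 0]},
])

```text
clock: 21.0
tool_pos: [0.4853, -0.2488, 0.0216]
orientation: [-179.7, 34.8, -81.9]
force: [0.2, -5.3, 5.9]
opening: 0.0599
gripper_force: 29.9
```

Call:
apply_moves([
  {"fingers": 40, "delta_pos": [-0.8, 0, 0.6], "angular": [0, 0, 0]},
  {"fingers": 40, "delta_pos": [-1.6, 0, 1.1], "angular": [0, 0, 0]},
  {"fingers": 40, "delta_pos": [-2.4, 0, 1.7], "angular": [0, 0, 0]},
  {"fingers": 40, "delta_pos": [-2.4, 0, 1.7], "angular": [0, 0, 0]},
])

```text
clock: 21.4
tool_pos: [0.4849, -0.2459, 0.0215]
orientation: [-179.7, 34.8, -81.9]
force: [0.2, -4.4, 6.2]
opening: 0.06
gripper_force: 29.9
```

Call:
apply_moves([
  {"fingers": 40, "delta_pos": [-0.8, 0, 0.6], "angular": [0, 0, 0]},
  {"fingers": 40, "delta_pos": [-1.6, 0, 1.1], "angular": [0, 0, 0]},
  {"fingers": 40, "delta_pos": [-1.6, 0, 1.1], "angular": [0, 0, 0]},
])

```text
clock: 21.7
tool_pos: [0.4847, -0.244, 0.0215]
orientation: [-179.7, 34.8, -81.9]
force: [1.4, -5.6, 5.5]
opening: 0.0596
gripper_force: 29.9
```

Call:
apply_moves([
  {"fingers": 40, "delta_pos": [-0.8, 0, 0.6], "angular": [0, 0, 0]},
  {"fingers": 40, "delta_pos": [-1.6, 0, 1.1], "angular": [0, 0, 0]},
  {"fingers": 40, "delta_pos": [-1.6, 0, 1.1], "angular": [0, 0, 0]},
])

```text
clock: 22.0
tool_pos: [0.4845, -0.2423, 0.0215]
orientation: [-179.7, 34.8, -81.9]
force: [2.0, -6.7, 5.4]
opening: 0.0603
gripper_force: 29.9
```

Call:
apply_moves([
  {"fingers": 40, "delta_pos": [-0.8, 0, 0.6], "angular": [0, 0, 0]},
  {"fingers": 40, "delta_pos": [-1.6, 0, 1.1], "angular": [0, 0, 0]},
  {"fingers": 40, "delta_pos": [-1.6, 0, 1.1], "angular": [0, 0, 0]},
])

```text
clock: 22.3
tool_pos: [0.4846, -0.2423, 0.0215]
orientation: [-179.7, 34.6, -81.9]
force: [1.2, -13.2, 5.4]
opening: 0.0597
gripper_force: 30.0
```

Call:
apply_moves([
  {"fingers": 40, "delta_pos": [-0.5, 0, 0.3], "angular": [0, 0, 0]},
  {"fingers": 40, "delta_pos": [-0.8, 0, 0.6], "angular": [0, 0, 0]},
  {"fingers": 40, "delta_pos": [-0.8, 0, 0.6], "angular": [0, 0, 0]},
])

```text
clock: 22.6
tool_pos: [0.4846, -0.2422, 0.0215]
orientation: [-179.7, 34.6, -81.9]
force: [1.4, -15.4, 4.9]
opening: 0.0596
gripper_force: 30.0
```

```bash
cat > edges.py <<'E'
from h import *
import pickle,sys
f=sys.argv[1];o=ctrl.get_obs();print(o['clock'],o['tool_pos'],o['orientation'],o['force'].round(1))
g=ctrl.snapshot('wrist');cv2.imwrite('pics/'+f,g[:,:,::-1]);g=cv2.GaussianBlur(cv2.cvtColor(g,cv2.COLOR_RGB2GRAY),(3,3),0).astype(int)
for r in range(60,225,8):
    row=g[r];d=row[100:540]
    mid=row[300:340].mean()
    L=[c for c in range(110,318) if abs(row[c+2]-row[c-2])>18];R=[c for c in range(318,530) if abs(row[c+2]-row[c-2])>18]
    def runs(a):
        out=[]
        for c in a:
            if out and c-out[-1][-1]<=2: out[-1].append(c)
            else: out.append([c])
        return [float(np.mean(x)) for x in out]
    print(r,round(mid),runs(L)[-4:],runs(R)[:4])
E
python3 edges.py w9.png
```

```text
22.6 [ 0.48460435 -0.2421595   0.02151935] [-179.65785313   34.55576392  -81.85605713] [  1.4 -15.4   4.9]
60 124 [123.0, 159.5, 311.0] [480.0, 521.5]
68 110 [125.0, 162.5] [476.57142857142856, 516.5]
76 110 [128.0, 166.0] [391.0, 434.5, 467.2, 474.0]
84 108 [111.0, 131.0, 169.0] [469.5, 506.5, 524.0]
92 108 [134.0, 172.5, 231.0, 238.0] [466.0, 518.5]
100 108 [115.5, 136.5, 175.5] [462.0, 497.0, 513.0]
108 108 [118.5, 133.0, 139.0, 179.0] [459.0, 491.5, 508.0]
116 108 [121.5, 142.5, 182.5] [456.5, 487.0, 503.0]
124 108 [125.0, 146.44444444444446, 185.5] [453.0, 472.5, 497.5, 527.5]
132 108 [128.5, 147.5, 155.5, 189.0] [450.0, 492.0, 521.5]
140 108 [131.5, 150.5, 158.0, 192.0] [447.0, 486.5, 515.5]
148 108 [134.5, 153.0, 165.0, 195.0] [443.5, 481.0, 485.0, 509.0]
156 107 [138.0, 155.5, 171.0, 198.0] [440.5, 489.0, 502.5, 521.0]
164 107 [141.0, 158.5, 177.0, 201.0] [437.0, 496.5, 514.0]
172 42 [161.0, 183.5, 204.5, 249.0] [390.0, 434.0, 490.0, 507.5]
180 40 [164.0, 189.0, 208.0, 247.0] [391.0, 430.5, 483.5, 502.5]
188 38 [166.5, 196.5, 210.5, 245.0] [392.0, 401.0, 419.5, 428.0]
196 36 [169.5, 204.0, 213.5, 243.0] [394.0, 403.0, 425.0, 471.0]
204 34 [217.5, 228.0, 232.5, 242.0] [395.0, 422.0, 434.0, 464.5]
212 34 [160.5, 175.0, 220.0, 238.0] [397.0, 419.5, 458.5, 472.5]
220 35 [163.5, 177.5, 223.5, 237.5] [398.0, 415.5, 436.5, 451.5]
```

Edges in the wrist image: plate mid-column 319.4, block mid-column about 319. So it is centred within 0.5 mm and square, and seated on the stop (15 N). Releasing.

Call:
apply_moves([
  {"fingers": 59, "delta_pos": [0, 0, 0], "angular": [0, 0, 0]},
  {"fingers": 61, "delta_pos": [0, 0, 0], "angular": [0, 0, 0]},
  {"fingers": 64, "delta_pos": [0, 0, 0], "angular": [0, 0, 0]},
  {"fingers": 70, "delta_pos": [0, 0, 0], "angular": [0, 0, 0]},
  {"fingers": 78, "delta_pos": [0, 0, 0], "angular": [0, 0, 0]},
  {"fingers": 86, "delta_pos": [0, 0, 0], "angular": [0, 0, 0]},
  {"fingers": 87, "delta_pos": [0, 0, 0], "angular": [0, 0, 0]},
  {"fingers": 87, "delta_pos": [0, 0, 0], "angular": [0, 0, 0]},
])

```text
clock: 23.45
tool_pos: [0.4829, -0.2375, 0.0208]
orientation: [-179.9, 35.0, -82.0]
force: [0.6, -0.7, -0.7]
opening: 0.0865
gripper_force: 0.0
```

```bash
python3 edges.py w10.png | awk 'NR==1||NR%2==0'
```

```text
23.45 [ 0.48286119 -0.23750108  0.0207508 ] [-179.89085994   35.03696006  -81.99179991] [ 0.6 -0.7 -0.7]
60 112 [114.0, 153.0] [327.0, 478.0]
76 105 [120.0, 160.0] [362.0]
92 105 [166.5, 217.0, 225.0, 237.125] [464.5, 499.5, 522.0]
108 106 [111.5, 132.5, 173.0] [458.0, 489.0, 511.0]
124 106 [118.0, 140.0, 180.5] [452.0, 470.0, 500.0, 525.5]
140 106 [124.5, 144.0, 156.5, 187.0] [445.0, 489.0, 513.0]
156 105 [131.5, 149.5, 167.5, 194.0] [439.5, 495.5, 501.0, 518.5]
172 40 [155.5, 182.0, 200.5, 242.0] [390.0, 432.5, 442.0, 487.5]
188 36 [161.5, 194.0, 207.0, 238.0] [393.0, 403.0, 425.5, 474.5]
204 33 [152.5, 167.5, 213.5, 235.0] [396.0, 420.0, 459.5, 477.5]
220 34 [159.5, 173.0, 220.5, 231.5] [399.5, 411.5, 428.5, 437.0]
```

Call:
apply_moves([
  {"fingers": 87, "delta_pos": [0, 0, -8], "angular": [0, 0, 0]},
  {"fingers": 87, "delta_pos": [0, 0, -22], "angular": [0, 0, 0]},
  {"fingers": 87, "delta_pos": [0, 0, -42], "angular": [0, 0, 0]},
  {"fingers": 87, "delta_pos": [0, 0, -65], "angular": [0, 0, 0]},
  {"fingers": 87, "delta_pos": [0, 0, -90], "angular": [0, 0, 0]},
  {"fingers": 87, "delta_pos": [0, 0, -112], "angular": [0, 0, 0]},
  {"fingers": 87, "delta_pos": [0, 0, -125], "angular": [0, 0, 0]},
  {"fingers": 87, "delta_pos": [0, 0, -130], "angular": [0, 0, 0]},
])

```text
clock: 24.3
tool_pos: [0.4935, -0.3129, 0.1289]
orientation: [-179.8, 34.9, -82.0]
force: [0.9, 0.4, 0.1]
opening: 0.0868
gripper_force: 0.0
```

```bash
python3 - <<'E'
from h import *
o=ctrl.get_obs();print(o['clock'],o['tool_pos'],o['orientation'],o['force'].round(1))
delta(pose([.47,-.12,.26],98,-15,0),o);delta(pose([.485,-.19,.28],98,10,0),o)
E
```

```text
24.3 [ 0.4934527  -0.31291863  0.1288587 ] [-179.75662159   34.91890863  -81.96540161] [0.9 0.4 0.1]
delta_pos [-234.4   -3.7    3.7] angular [-0.2 49.9 -0.1] dist 234.0 rot 50.0
delta_pos [-187.3   -9.   -53.5] angular [-0.2 24.9 -0. ] dist 195.0 rot 25.0
```

Call:
apply_moves([
  {"fingers": 87, "delta_pos": [-40, -2, -15], "angular": [0, 5, 0]},
  {"fingers": 87, "delta_pos": [-80, -4, -30], "angular": [0, 10, 0]},
  {"fingers": 87, "delta_pos": [-115, -6, -42], "angular": [0, 15, 0]},
  {"fingers": 87, "delta_pos": [-150, -8, -50], "angular": [0, 20, 0]},
  {"fingers": 87, "delta_pos": [-187, -8, -45], "angular": [0, 26, 0]},
  {"fingers": 87, "delta_pos": [-210, -6, -25], "angular": [0, 34, 0]},
  {"fingers": 87, "delta_pos": [-234, -4, 0], "angular": [0, 42, 0]},
  {"fingers": 87, "delta_pos": [-234, -4, 4], "angular": [0, 50, 0]},
  {"fingers": 87, "delta_pos": [-234, -4, 4], "angular": [0, 50, 0]},
  {"fingers": 87, "delta_pos": [-234, -4, 4], "angular": [0, 50, 0]},
])

```text
clock: 25.3
tool_pos: [0.4693, -0.1172, 0.2577]
orientation: [180.0, -14.9, -81.8]
force: [1.1, -0.8, 0.9]
opening: 0.087
gripper_force: 0.0
```

```bash
python3 - <<'E'
from h import *
import pickle
o=ctrl.get_obs();print(o['clock'],o['tool_pos'],o['orientation'],o['force'].round(1))
g=save('wrist','w11.png');pickle.dump(o,open('o_w11.pkl','wb'))
p=ctrl.camera_params('wrist');M=np.linalg.inv(T_tool(o)@p['mount'])
def pr(P):
    c=M[:3,:3]@P+M[:3,3];return np.round((p['cx']+p['fx']*c[0]/-c[2],p['cy']-p['fy']*c[1]/-c[2]),1)
s=np.r_[.4760,-.187,.012];v=az(98);n=az(8)
for a,b,z in((0,0,.03),(0,.014,.03),(0,0,0),(.03,-.11,0),(-.03,-.11,0),(.03,-.11,.03),(.05,-.17,0),(-.05,-.17,0),(.05,0,0),(-.05,0,0)):print(a,b,z,pr(s+a*n+b*v+[0,0,z]))
g=cv2.imread('pics/w11.png',0)
c=int(pr(s)[0]);print(c)
for k in(c-30,c-15,c,c+15,c+30):print(k,g[10:230:3,k].tolist())
for r in(60,90,120,150,180):print(r,g[r,200:440:3].tolist())
E
```

```text
25.3 [ 0.4692565  -0.1172229   0.25769226] [179.99747466 -14.94955    -81.76476213] [ 1.1 -0.8  0.9]
0 0 0.03 [320.  160.5]
0 0.014 0.03 [319.9 172.1]
0 0 0 [319.9 162.8]
0.03 -0.11 0 [297.1  77.6]
-0.03 -0.11 0 [343.4  77.8]
0.03 -0.11 0.03 [295.5  68.7]
0.05 -0.17 0 [281.8  30.7]
-0.05 -0.17 0 [359.2  31. ]
0.05 0 0 [281.5 162.6]
-0.05 0 0 [358.2 162.9]
319
289 [225, 223, 225, 226, 223, 221, 220, 217, 192, 194, 198, 198, 196, 198, 197, 200, 200, 198, 201, 203, 202, 202, 203, 202, 205, 206, 205, 205, 209, 209, 206, 209, 207, 210, 211, 212, 212, 212, 214, 216, 215, 217, 216, 216, 218, 215, 219, 218, 219, 219, 205, 117, 119, 103, 111, 201, 199, 224, 225, 228, 226, 226, 228, 228, 230, 231, 215, 213, 217, 224, 223, 224, 226, 225]
304 [106, 102, 107, 129, 139, 184, 232, 226, 196, 200, 199, 199, 198, 199, 199, 201, 201, 199, 200, 113, 61, 59, 64, 60, 60, 60, 62, 63, 61, 63, 59, 65, 60, 60, 60, 64, 61, 63, 66, 66, 60, 63, 65, 64, 66, 63, 71, 67, 71, 71, 68, 101, 110, 108, 112, 203, 194, 196, 201, 213, 215, 215, 209, 209, 171, 116, 96, 102, 105, 103, 117, 114, 115, 119]
319 [222, 221, 223, 
[... 2291 characters left out ...]
226, 114, 133, 225, 229, 228, 226, 228, 224, 226, 227, 98, 221, 217, 219, 200, 78, 70, 70, 68, 72, 78, 85, 91, 85, 86, 77, 71, 69, 69, 66, 69, 68, 149, 206, 206, 209, 156, 223, 219, 219, 226, 222, 118, 142, 223, 226, 222, 224, 222, 225, 222, 223, 126, 128, 230, 221, 226, 226, 226, 224, 221, 227, 193]
180 [213, 216, 212, 213, 215, 99, 106, 210, 214, 213, 215, 210, 211, 218, 212, 99, 105, 191, 217, 217, 210, 216, 214, 214, 211, 209, 112, 127, 218, 224, 224, 228, 203, 199, 206, 206, 92, 97, 205, 201, 125, 124, 126, 129, 150, 155, 142, 82, 90, 152, 151, 147, 163, 213, 220, 225, 222, 112, 115, 227, 220, 225, 220, 222, 221, 218, 221, 185, 120, 145, 218, 221, 222, 220, 225, 163, 170, 165, 105, 108]
```

The downward view's profiles show the block's end meeting the stop bar at the same row (~161) at columns 304, 319 and 334, with no gap. The block mid-column is 321.2 against 321.5 for the plate, so it is seated, square and centred. Handing in.

```bash
python3 -c "
from plant import ctrl
o=ctrl.get_obs();print(o['clock'],o['force'].round(1))
print(ctrl.close_job())"
```

```text
25.35 [ 0.5 -0.9  1.2]
the job is handed in; nothing more can be done
None
```

I turned the block over by way of its end and laid it flat side down on the large grey steel plate, centred to within about 0.5 mm and square against the stop; it was then released and the job handed in at 25.4 s.

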